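Load gas tins into the slide-out tray and hold its index plunger open

TASK

Put the two yellow lighter-gas tins upright into the two empty cells of the blue divided crate, one tin per cell, setting them down rather than dropping them, while the tray under it stays locked. Then grip the red knob of the tray's index plunger, pull it straight up to its stop so that the pin is clear of its hole, and finish there, still holding it up against its spring: I will slide the tray out, so do not move the tray yourself. Leave the jars in the crate and the other things on the bench as they are.

Things in the scene. Friction and masses are not known exactly. Their poses are not given: they have to be found in the camera images.
- gas_1: yellow lighter-gas refill tin with a red band, 40 mm diameter, straight side up to 94 mm, then a dome and a white nozzle cap 16 mm wide, 114 mm tall in all, about 0.1 to 0.2 kg; stands upright on the bench; origin under its centre, z up
- gas_2: the second yellow gas tin, the same as the first
- crate: blue plastic crate 194 x 132 x 50 mm high, walls and floor 4 mm, divided into 3 rows (along its x) by 2 columns by dividers 43 mm high, fixed on the sliding tray; inner floor about 37 mm and rim 83 mm above the bench; origin under its centre, x along the tray's travel away from the robot, y towards the index plunger's side
- cell_1a (a point): middle of the floor of the crate cell in the row nearest the robot, knob-side column: EMPTY at the start (level with the tins' seat); moves with the crate; clear inside 59 x 60 mm (rows run along the shuttle's +x, away from the robot; 'a' is the +y, knob-side column, 'b' the other)
- cell_1b (a point): middle of the floor of the crate cell in the nearest row, other column: holds a jar (level with the tins' seat); moves with the crate; clear inside 59 x 60 mm
- cell_2a (a point): middle of the floor of the crate cell in the middle row, knob-side column: holds a jar (level with the tins' seat); moves with the crate; clear inside 59 x 60 mm
- cell_2b (a point): middle of the floor of the crate cell in the middle row, other column: holds a jar (level with the tins' seat); moves with the crate; clear inside 59 x 60 mm
- cell_3a (a point): middle of the floor of the crate cell in the farthest row, knob-side column: holds a jar (level with the tins' seat); moves with the crate; clear inside 59 x 60 mm
- cell_3b (a point): middle of the floor of the crate cell in the farthest row, other column: EMPTY at the start (level with the tins' seat); moves with the crate; clear inside 59 x 60 mm
- pull_knob: red round pull knob of the index plunger, 30 mm diameter, 26 mm tall, straight-sided; origin at its centre, 98 mm above the bench when seated. Under it: a steel sleeve 22 mm wide, a lock nut 29 mm wide (top 30 mm below the knob's centre) and the bracket arm (top 38 mm below). The crate's wall is 37 mm from the knob's side
- index_pin (a joint): travel of the index pin with its knob, straight up: 0 = seated by its spring in the hole of the tray's index bar (9.5 mm deep in it), 0.016 m = pulled back to its stop; the 10 mm pin is clear of the hole above 0.0095. The spring pulls it back down with about 7 N when seated, rising to about 15 N at the stop; it snaps home when let go
- seat_hole (a point): mouth of the seat hole in the index bar, straight below the knob, on the fixed base's frame, 33 mm above the bench; x along the tray's travel
- tray (a joint): travel of the tray with the crate along its rails, away from the robot: 0 = home, locked by the index pin; up to 0.21 m. Free to slide once the pin is out, with little friction
- jar_1: white flux jar with black lid, 46 mm diameter, 42 mm tall, standing in a crate cell (lid about level with the dividers); origin under its centre. Leave it in its cell
- jar_2: amber flux jar with green lid, 46 mm diameter, 42 mm tall, standing in a crate cell (lid about level with the dividers); origin under its centre. Leave it in its cell
- jar_3: white flux jar with black lid, 46 mm diameter, 42 mm tall, standing in a crate cell (lid about level with the dividers); origin under its centre. Leave it in its cell
- jar_4: amber flux jar with green lid, 46 mm diameter, 42 mm tall, standing in a crate cell (lid about level with the dividers); origin under its centre. Leave it in its cell
- red_bottle: red aluminium bottle, 54 mm diameter, 162 mm tall, narrow steel-capped neck; origin under its centre. Leave alone
- spray_can: green spray can with black cap, 48 mm diameter, 146 mm tall; origin under its centre. Leave alone
- solder_reel: small steel-coloured solder reel standing on its flange, 60 mm diameter, 35 mm tall; origin under its centre. Leave alone
- screwdriver: screwdriver with orange handle lying on the bench, about 195 mm long; origin under its middle, x towards the blade. Leave alone

How it is judged:
By the outcome, as a careful person would: the job done as asked, in the order asked, and still so for the second after the job is handed in, while the arm keeps its last pose, push and grip.
It also fails if it takes over 72 s, if anything falls off the work surface, if the arm or the gripper's body presses on something with over 40 N, if the wrist force passes 120 N, or if a joint passes its speed limit or range.

ROBOT

A 6-joint arm with a two-finger parallel gripper is mounted at the origin on the work surface. World frame = base frame: x ahead of the robot, y to its left, z up, the work surface at z = 0. Lengths are in m, angles in rad, forces in N, time in s.
With the tool pointing down it reaches from about 0.3 to 0.775 m from the base axis. Payload 14.6 kg.
Tool frame: the origin (TCP) lies midway between the tips of the shut fingers; the grasp point (between the pads) lies 19 mm behind it; z points along the fingers, y is the line along which they close (so a half turn about z gives the same grasp; the last joint's range is limited). The gripper opens to 94 mm and grips with 3 to 60 N. Pads are 16 mm wide; open, the fingers measure 119 mm over their backs; the gripper's body (75 mm by 177 mm) begins 78 mm behind the grasp point.
Start: joints at [-1.391, 0.3, 1.521, -0, 1.321, -0.067], TCP at [0.134, -0.533, 0.205] pointing down, gripper open.
Joint ranges: [-3.03, 3.03], [-0.79, 2.21], [0.23, 2.52], [-1.04, 4.18], [0, 3.07], [-2.55, 2.55]. Speed limits (rad/s): [2.22, 2.22, 2.57, 3.14, 3.14, 3.14].

INTERFACE

Orientations are given as [roll, pitch, yaw] about the fixed x, y, z axes, in that order (R = Rz(yaw) Ry(pitch) Rx(roll)).
In Python, from station import ctrl gives the robot as it stands. The module is installed in compiled form; this text tells all that it offers.
- The arm moves only by the tool servo_tool, never from a script. Its argument "plan" is a list of rows, each a list of 7 numbers: the opening in per cent of the stroke, from 0 (shut) to 100 (fully open), then the shift along the tool's x, y, z in m, then the turn, a rotation vector about the tool's x, y, z in rad. A call has exactly 8 rows; each row shifts and turns the commanded pose from where the row before left it, along the tool's axes as they then stand; what a row does not reach is not made up. A row lasts 1/8 s, in which the tool goes at most 62.5 mm and 10.7 degrees, less where a joint would pass 70% of its speed; a pose out of reach is approached as far as the arm can. A call with a gripper value outside its range is refused whole. The fingers move at their own pace and stop on an object; "force" is the grip in N (left out, the last holds). Time passes only in rows, so rows that do not move let the fingers close, or fill a call up. It gives the time, the measured TCP pose, the force, the opening and the grip force at its end, in the units of the state.
- ctrl.get_obs(): the state, without advancing time (a new reading comes with each control period).
- ctrl.camera(name): name is "scene" or "top" or "wrist"; returns a dict with "pixels" (400x640x3 uint8, red, green, blue), "z_map" (400x640 float32, m along the optical axis (not along the pixel's ray), 0 where there is no reading), "mtx" (3x3 intrinsics, pixels), "dist" ([k1, k2, p1, p2, k3] as OpenCV has them; the pictures are not rectified), "pose" (4x4, takes a point from camera to world coordinates). Camera axes: x right, y up, looking along -z (the intrinsics and any distortion apply to the point x, -y, -z); pixel columns grow to the right and rows downward; lengths in m; the calibration is good to about 2 mm. A picture is of the moment at which its call begins.
- ctrl.hand_in(): hands the job in; it is judged then, once.
The state is a dict: "time_s": time; "qpos": joint angles; "joint_vel": joint speeds; "tau": joint torques, N m; "ee_pos": TCP position; "eef_rot": TCP orientation; "force": force on the tool from outside, world axes, zero at the start; "moment": the same for the moment, N m; "grip_width": finger opening in m; "grip_force": force on a finger pad.
Only numpy, scipy, OpenCV 4.12 (cv2) and the standard library are available. Lean on these libraries where they do the work, as an engineer would, in place of code of your own. Each camera call takes 0.05 s, during which the arm holds its last target. There are 200 camera calls.

## Working session

There is one attempt and no reset: what is moved stays moved. The work goes in short steps, Python scripts to look and compute and a tool call to move; the robot and the scene stay as the last step left them, time stands still between calls to the robot, and variables do not carry over. Pictures are saved under pics/ and viewed, at most 10 in all, crops included, and the job is handed in when it is done.

Besides the shell and the picture viewer there is one more tool, called after "Emit:" as a command line: name --pt "numbers of a row" for each row, then --argument value for the rest. servo_tool: Moves the arm, as the interface text tells. Its arguments: {"type":"object","properties":{"plan":{"type":"array","items":{"type":"array","items":{"type":"number"}}},"force":{"type":"number"}},"required":["plan"]}

```bash
mkdir -p pics
cat > h.py <<'E'
import numpy as np, cv2
from station import ctrl
def snap(name,fn=None):
    c=ctrl.camera(name); np.savez(''+(fn or name)+'.npz',**c)
    if fn: cv2.imwrite('pics/'+fn+'.png',c['pixels'][:,:,::-1])
    return c
def ray(c,u,v):
    p=cv2.undistortPoints(np.array([[[u,v]]],float),c['mtx'],c['dist'])[0,0]
    d=c['pose'][:3,:3]@np.array([p[0],-p[1],-1.]); return c['pose'][:3,3],d
def at_z(c,u,v,z):
    o,d=ray(c,u,v); return o+d*(z-o[2])/d[2]
def by_depth(c,u,v):
    o,d=ray(c,u,v); return o+d*float(c['z_map'][int(v),int(u)])
def load(f): return dict(np.load(''+f+'.npz'))
E
python3 - <<'E'
from h import *
o=ctrl.get_obs()
for k in o: print(k,np.round(o[k],4))
snap('top','top0');snap('scene','scene0')
E
```

```text
time_s 0.0
qpos [-1.3906  0.3004  1.5216  0.      1.3207 -0.0666]
joint_vel [ 0.0007  0.0002  0.0009 -0.0004  0.0018 -0.0001]
tau [ 5.00000e-04 -5.31805e+01 -3.52737e+01  7.09000e-02  2.44000e-02
 -1.00000e-04]
ee_pos [ 0.1343 -0.5331  0.2049]
eef_rot [-3.1405e+00 -1.0000e-04  2.4680e-01]
force [-0.5518 -0.5508  0.1957]
moment [ 0.0033  0.0261 -0.0252]
grip_force 0.0
grip_width 0.0938
```

View pics/top0.png

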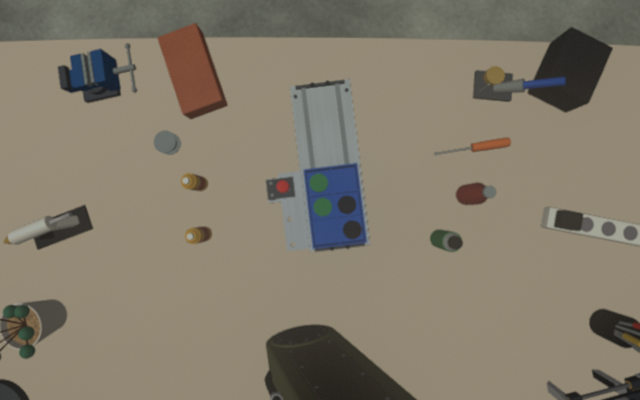

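View pics/scene0.png

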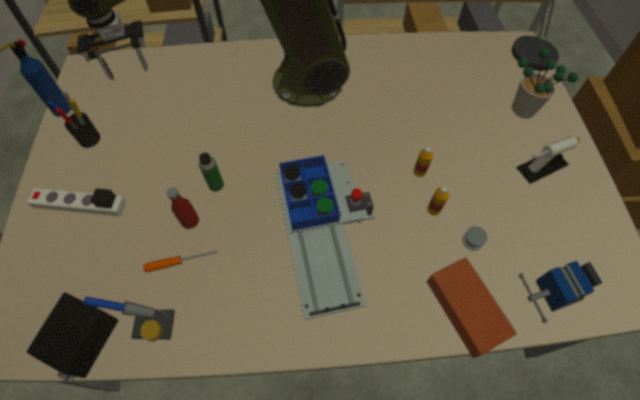

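The top view shows the tins' caps at about (187,180) and (193,236), the knob at (283,187), and the crate spanning (304,168)–(367,248), with empty cells near (325,232) for 1a and (347,178) for 3b. The scene view shows the tins at (425,160) and (439,200) and the knob at (356,194). I'll enlarge both.

Run:
```python
from h import *
t=load('top0');s=load('scene0')
a=cv2.resize(t['pixels'][155:260,170:375],None,fx=3.9,fy=3.9,interpolation=cv2.INTER_CUBIC)  # 800x410
cv2.imwrite('pics/topc.png',a[:,:,::-1])
b=cv2.resize(s['pixels'][140:240,270:460],None,fx=4.2,fy=4.2,interpolation=cv2.INTER_CUBIC)
cv2.imwrite('pics/scc.png',b[:,:,::-1])
for n,u,v in [('tin1',187,180),('tin2',193,236),('knob',283,187),('floor1a',325,232),('floor3b',347,178)]:
    print(n,by_depth(t,u,v).round(4))
print(t['pose'].round(3))
```

```text
tin1 [0.5457 0.3278 0.1128]
tin2 [0.4126 0.3093 0.1118]
knob [0.5333 0.0971 0.11  ]
floor1a [ 0.4252 -0.0034  0.0361]
floor3b [ 0.5632 -0.0565  0.0389]
[[ 0.02   0.999 -0.035  0.482]
 [-0.999  0.019 -0.03  -0.016]
 [-0.029  0.035  0.999  1.034]
 [ 0.     0.     0.     1.   ]]
```

View pics/topc.png

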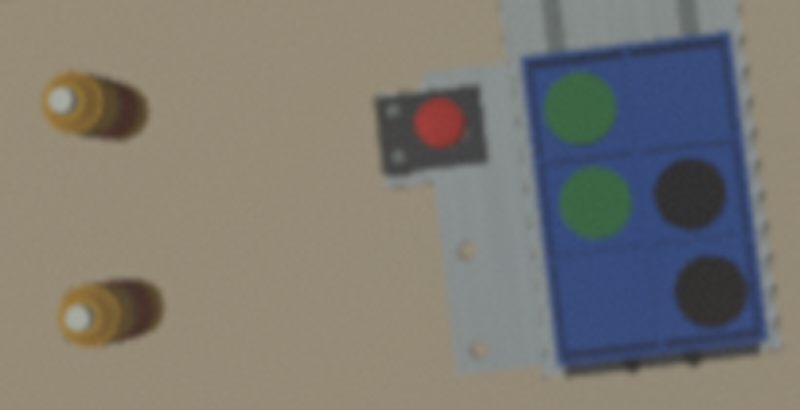

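View pics/scc.png

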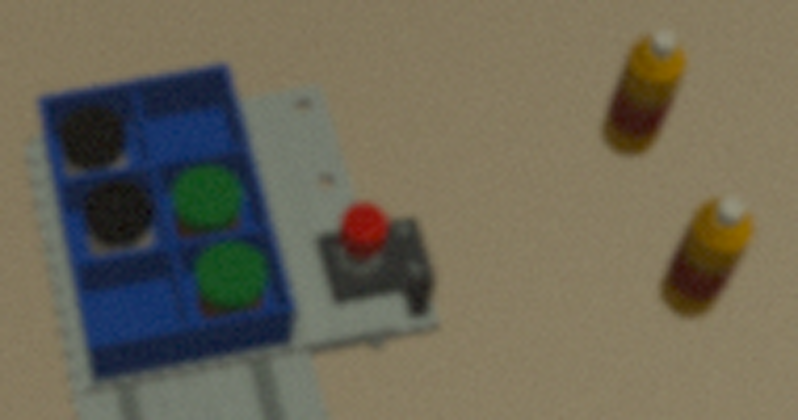

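Crop of top: caps at (62,100) and (78,317), knob centre (440,122), rim corners (523,58), (728,35), (768,340), (560,362). Crop of scene: caps at (664,42) and (731,209), knob top (365,222), rim corners (40,98) and (228,67). I'll triangulate those.

```bash
cat >> h.py <<'E'
def tri(c1,p1,c2,p2):
    o1,d1=ray(c1,*p1);o2,d2=ray(c2,*p2)
    k=np.linalg.lstsq(np.c_[d1,-d2],o2-o1,rcond=None)[0]
    a=o1+k[0]*d1;b=o2+k[1]*d2
    return (a+b)/2,np.linalg.norm(a-b)
E
python3 - <<'E'
from h import *
t=load('top0');s=load('scene0')
T=lambda x,y:((x+.5)/3.9-.5+170,(y+.5)/3.9-.5+155)
S=lambda x,y:((x+.5)/4.2-.5+270,(y+.5)/4.2-.5+140)
for n,a,b in [('tinA',(62,100),(731,209)),('tinB',(78,317),(664,42)),('knob',(440,122),(365,215)),('rimNearR',(768,340),(40,98)),('rimNearL',(560,362),(228,67))]:
    p,e=tri(t,T(*a),s,S(*b)); print(n,p.round(4),round(e,4))
C=np.array([at_z(t,*T(*q),.083) for q in [(523,58),(728,35),(768,340),(560,362)]]);FL,FR,NR,NL=C
print(C.round(4))
print('len',np.linalg.norm(FL-NL),np.linalg.norm(FR-NR),np.linalg.norm(FL-FR),np.linalg.norm(NL-NR))
ex=(FL-NL+FR-NR);ex/=np.linalg.norm(ex);ey=np.array([-ex[1],ex[0],0]);c=C.mean(0);print('c',c,'yaw',np.arctan2(ex[1],ex[0]))
print('1a',c-ex*.063+ey*.032,'3b',c+ex*.063-ey*.032)
k=at_z(t,*T(440,122),.111);print('knob',k,'in crate frame',(k-c)@ex,(k-c)@ey)
for q in [(62,100),(78,317)]: print(at_z(t,*T(*q),.114))
for q in [(731,209),(664,42)]: print(at_z(s,*S(*q),.114))
E
```

```text
tinA [0.5451 0.3319 0.1125] 0.001
tinB [0.4127 0.3173 0.113 ] 0.0004
knob [0.5355 0.0983 0.1178] 0.0017
rimNearR [ 0.4064 -0.1036  0.0824] 0.002
rimNearL [0.3899 0.0249 0.0817] 0.0022
[[ 0.5784  0.0508  0.083 ]
 [ 0.595  -0.0766  0.083 ]
 [ 0.4064 -0.1046  0.083 ]
 [ 0.39    0.0237  0.083 ]]
len 0.19037629814668564 0.1906628935406052 0.12848296487049712 0.129342562393128
c [ 0.4924791  -0.02669489  0.083     ] yaw 0.1448307052594186
1a [ 0.42552029 -0.00412238  0.083     ] 3b [ 0.55943791 -0.04926739  0.083     ]
knob [0.53583724 0.09830843 0.111     ] in crate frame 0.06094529224755617 0.11743691902449226
[0.54494797 0.3308689  0.114     ]
[0.41277079 0.31673661 0.114     ]
[0.54586116 0.33186166 0.114     ]
[0.4133926  0.31715008 0.114     ]
```

```bash
cat >> h.py <<'E'
def rows(start,yaw,turns,wps,pitch_fix=False):
    """start xyz, yaw, per-row yaw turns, list of (xyz target, nrows) -> rows of tool shifts (tool pointing down)"""
    p=np.array(start,float);i=0
    for w,n in wps:
        d=(np.array(w)-p)/n
        for _ in range(n):
            c,s=np.cos(yaw),np.sin(yaw);t=turns[i] if i<len(turns) else 0
            print([round(float(x),4) for x in (d[0]*c+d[1]*s,d[0]*s-d[1]*c,-d[2],-t)])
            yaw+=t;i+=1
            if i%8==0: print('--')
        p=np.array(w,float)
E
python3 - <<'E'
from h import *
o=ctrl.get_obs()
rows(o['ee_pos'],o['eef_rot'][2],[.1837]*8,[((.33,-.12,.25),8),((.545,.331,.21),8)])
E
```

```text
[0.0363, -0.0441, -0.0056, -0.1837]
[0.0438, -0.0367, -0.0056, -0.1837]
[0.0498, -0.0281, -0.0056, -0.1837]
[0.054, -0.0185, -0.0056, -0.1837]
[0.0565, -0.0084, -0.0056, -0.1837]
[0.0571, 0.0021, -0.0056, -0.1837]
[0.0558, 0.0125, -0.0056, -0.1837]
[0.0525, 0.0225, -0.0056, -0.1837]
--
[0.0519, 0.0348, 0.005, 0.0]
[0.0519, 0.0348, 0.005, 0.0]
[0.0519, 0.0348, 0.005, 0.0]
[0.0519, 0.0348, 0.005, 0.0]
[0.0519, 0.0348, 0.005, 0.0]
[0.0519, 0.0348, 0.005, 0.0]
[0.0519, 0.0348, 0.005, 0.0]
[0.0519, 0.0348, 0.005, 0.0]
--
```

Emit:
servo_tool --pt "100 0.036 -0.044 -0.006 0 0 -0.183" --pt "100 0.044 -0.037 -0.006 0 0 -0.183" --pt "100 0.05 -0.028 -0.006 0 0 -0.183" --pt "100 0.054 -0.0185 -0.006 0 0 -0.183" --pt "100 0.0565 -0.008 -0.006 0 0 -0.183" --pt "100 0.057 0.002 -0.006 0 0 -0.183" --pt "100 0.056 0.0125 -0.006 0 0 -0.183" --pt "100 0.0525 0.0225 -0.006 0 0 -0.183"

```text
time_s: 1.1
ee_pos: [0.3316, -0.1188, 0.2537]
eef_rot: [3.141, 0.0, 1.716]
force: [1.2, -1.4, 0.7]
grip_width: 0.0942
grip_force: 0.0
```

Emit:
servo_tool --pt "100 0.05 0.034 0.005 0 0 0" --pt "100 0.05 0.034 0.005 0 0 0" --pt "100 0.05 0.034 0.005 0 0 0" --pt "100 0.05 0.034 0.005 0 0 0" --pt "100 0.05 0.034 0.005 0 0 0" --pt "100 0.05 0.034 0.005 0 0 0" --pt "100 0.05 0.034 0.005 0 0 0" --pt "100 0.05 0.034 0.005 0 0 0"

```text
time_s: 2.1
ee_pos: [0.5453, 0.3153, 0.2129]
eef_rot: [-3.141, 0.0, 1.711]
force: [0.4, -0.3, 0.6]
grip_width: 0.0941
grip_force: 0.0
```

Run:
```python
from h import *
c=snap('wrist','w1'); print(ctrl.get_obs()['ee_pos'],c['pose'].round(3))
```

```text
[0.54617694 0.3201739  0.20976207] [[ 0.99  -0.135 -0.035  0.534]
 [ 0.14   0.958  0.252  0.388]
 [-0.001 -0.254  0.967  0.392]
 [ 0.     0.     0.     1.   ]]
```

View pics/w1.png

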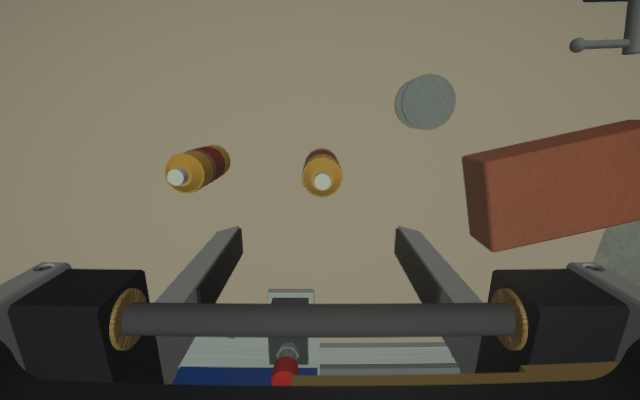

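Wrist view: tin A's cap is at (322,181), tin B's cap at (178,177), and the fingers are open well clear of both.

Run:
```python
from h import *
c=load('w1');t=load('top0')
T=lambda x,y:((x+.5)/3.9-.5+170,(y+.5)/3.9-.5+155)
for w,q in [((322,181),(62,100)),((178,177),(78,317))]: print(at_z(c,*w,.114),by_depth(c,*w),tri(c,w,t,T(*q)))
o=ctrl.get_obs();print(o['ee_pos'],o['eef_rot'])
rows(o['ee_pos'],o['eef_rot'][2],[],[((.5457,.331,.19),2),((.5457,.331,.057),6)])
```

```text
[0.5452839  0.33218791 0.114     ] [0.54528066 0.33220417 0.11408135] (array([0.54524153, 0.33173451, 0.11169152]), np.float64(0.000268888803294114))
[0.41502842 0.31766465 0.114     ] [0.41480732 0.31753456 0.11348407] (array([0.41319231, 0.31729463, 0.11131087]), np.float64(0.00144925879911629))
[0.54617694 0.3201739  0.20976207] [-3.13819689e+00  6.20903808e-05  1.71333610e+00]
[0.0054, 0.0005, 0.0099, 0.0]
[0.0054, 0.0005, 0.0099, 0.0]
[0.0, 0.0, 0.0222, 0.0]
[0.0, 0.0, 0.0222, 0.0]
[0.0, 0.0, 0.0222, 0.0]
[0.0, 0.0, 0.0222, 0.0]
[0.0, 0.0, 0.0222, 0.0]
[0.0, 0.0, 0.0222, 0.0]
--
```

Emit:
servo_tool --pt "100 0.006 0 0.01 0 0 0" --pt "100 0.006 0 0.01 0 0 0" --pt "100 0 0 0.023 0 0 0" --pt "100 0 0 0.023 0 0 0" --pt "100 0 0 0.023 0 0 0" --pt "100 0 0 0.023 0 0 0" --pt "100 0 0 0.023 0 0 0" --pt "100 0 0 0.018 0 0 0"

```text
time_s: 3.15
ee_pos: [0.5429, 0.3245, 0.0599]
eef_rot: [3.142, -0.0, 1.71]
force: [0.1, -0.8, 0.4]
grip_width: 0.0942
grip_force: 0.0
```

Emit:
servo_tool --pt "100 0 0 0 0 0 0" --pt "60 0 0 0 0 0 0" --pt "50 0 0 0 0 0 0" --pt "45 0 0 0 0 0 0" --pt "30 0 0 0 0 0 0" --pt "20 0 0 0 0 0 0" --pt "20 0 0 0 0 0 0" --pt "20 0 0 0 0 0 0" --force 20

```text
time_s: 4.15
ee_pos: [0.5433, 0.3254, 0.0605]
eef_rot: [3.141, -0.0, 1.711]
force: [0.1, -0.5, 0.2]
grip_width: 0.04
grip_force: 19.8
```

The grip sits about 6 mm off the tin's axis, so I'll reopen, centre and close again.

Emit:
servo_tool --pt "80 0 0 0 0 0 0" --pt "80 0 0 0 0 0 0" --pt "80 0.003 0 0.001 0 0 0" --pt "80 0.0035 0 0.001 0 0 0" --pt "80 0 0 0.001 0 0 0" --pt "80 0 0 0 0 0 0" --pt "50 0 0 0 0 0 0" --pt "20 0 0 0 0 0 0" --force 20

```text
time_s: 5.15
ee_pos: [0.5423, 0.3317, 0.0575]
eef_rot: [3.142, -0.0, 1.711]
force: [0.4, 0.2, -0.0]
grip_width: 0.0581
grip_force: 0.0
```

Emit:
servo_tool --pt "20 0 0 0 0 0 0" --pt "20 0 0 0 0 0 0" --pt "20 0 0 0 0 0 0" --pt "20 0 0 0 0 0 0" --pt "20 0 0 -0.005 0 0 0" --pt "20 0 0 -0.01 0 0 0" --pt "20 0 0 -0.02 0 0 0" --pt "20 0 0 -0.02 0 0 0"

```text
time_s: 6.15
ee_pos: [0.5425, 0.3319, 0.1145]
eef_rot: [3.141, -0.0, 1.711]
force: [-0.2, -0.4, -0.1]
grip_width: 0.0393
grip_force: 20.0
```

Run:
```python
from h import *
o=ctrl.get_obs();print(o['ee_pos'],o['force'])
rows(o['ee_pos'],1.711,[],[((.5425,.3319,.205),2),((.5594,-.0493,.205),8),((.5594,-.0493,.205),6)])
```

```text
[0.54246379 0.33190509 0.11448745] [-0.19953445 -0.43988383 -0.08282994]
[-0.0, 0.0, -0.0453, 0.0]
[-0.0, 0.0, -0.0453, 0.0]
[-0.0475, -0.0046, -0.0, 0.0]
[-0.0475, -0.0046, -0.0, 0.0]
[-0.0475, -0.0046, -0.0, 0.0]
[-0.0475, -0.0046, -0.0, 0.0]
[-0.0475, -0.0046, -0.0, 0.0]
[-0.0475, -0.0046, -0.0, 0.0]
--
[-0.0475, -0.0046, -0.0, 0.0]
[-0.0475, -0.0046, -0.0, 0.0]
[0.0, 0.0, -0.0, 0.0]
[0.0, 0.0, -0.0, 0.0]
[0.0, 0.0, -0.0, 0.0]
[0.0, 0.0, -0.0, 0.0]
[0.0, 0.0, -0.0, 0.0]
[0.0, 0.0, -0.0, 0.0]
--
```

Emit:
servo_tool --pt "20 0 0 -0.045 0 0 0" --pt "20 0 0 -0.045 0 0 0" --pt "20 -0.0475 -0.0045 0 0 0 0" --pt "20 -0.0475 -0.0045 0 0 0 0" --pt "20 -0.0475 -0.0045 0 0 0 0" --pt "20 -0.0475 -0.0045 0 0 0 0" --pt "20 -0.0475 -0.0045 0 0 0 0" --pt "20 -0.0475 -0.0045 0 0 0 0"

```text
time_s: 7.15
ee_pos: [0.5553, 0.0443, 0.204]
eef_rot: [3.14, 0.0, 1.711]
force: [0.3, -0.1, -1.6]
grip_width: 0.0397
grip_force: 20.0
```

Emit:
servo_tool --pt "20 -0.0475 -0.0045 0 0 0 0" --pt "20 -0.03 -0.003 0 0 0 0" --pt "20 -0.016 -0.001 0 0 0 0" --pt "20 0 0 0 0 0 0" --pt "20 0 0 0 0 0 0" --pt "20 0 0 0 0 0 0" --pt "20 0 0 0 0 0 0" --pt "20 0 0 0 0 0 0"

```text
time_s: 8.15
ee_pos: [0.56, -0.0477, 0.2025]
eef_rot: [3.142, -0.0, 1.711]
force: [-0.1, -0.2, -0.8]
grip_width: 0.0395
grip_force: 19.9
```

Run:
```python
from h import *
c=snap('wrist','w2'); o=ctrl.get_obs();print(o['ee_pos'],o['force'])
```

```text
[ 0.5599454  -0.04780271  0.20245205] [-0.07513199  0.69050828 -1.91304411]
```

View pics/w2.png

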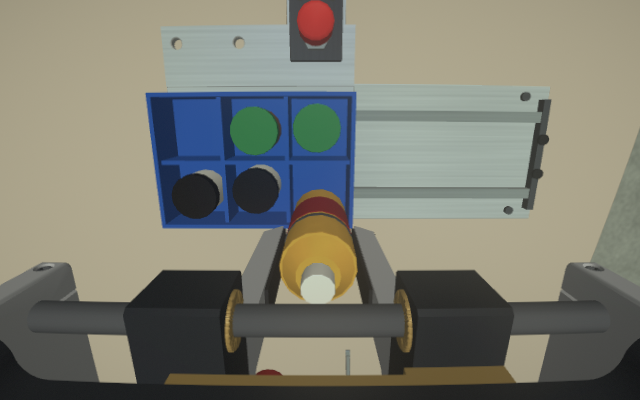

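The held tin A is upright over cell 3b. Rim corners are at (148,95), (356,93), (353,227), (164,227), and the knob top is centred at about (315,20).

Run:
```python
from h import *
c=load('w2')
C=np.array([at_z(c,*q,.083) for q in [(356,93),(353,227),(164,227),(148,95)]]);FL,FR,NR,NL=C
print(C.round(4)); m=C.mean(0)
ex=(FL-NL+FR-NR);ex/=np.linalg.norm(ex);ey=np.array([-ex[1],ex[0],0])
print('c',m,'yaw',np.arctan2(ex[1],ex[0]),'1a',m-ex*.063+ey*.032,'3b',m+ex*.063-ey*.032)
print('knob',at_z(c,315,20,.111), 'rim depth', by_depth(c,250,94), by_depth(c,200,228),'len',np.linalg.norm(FL-NL),np.linalg.norm(FL-FR))
print('tin cap',by_depth(c,318,290), by_depth(c,300,178))
```

```text
[[ 0.5797  0.0503  0.083 ]
 [ 0.5986 -0.0774  0.083 ]
 [ 0.4078 -0.1047  0.083 ]
 [ 0.3904  0.0228  0.083 ]]
c [ 0.49412016 -0.02725811  0.083     ] yaw 0.14304034232103796 1a [ 0.42720187 -0.00456576  0.083     ] 3b [ 0.56103845 -0.04995045  0.083     ]
knob [0.53572296 0.09778245 0.111     ] rim depth [0.48421685 0.03600357 0.08333696] [ 4.15914298e-01 -1.35179782e-01  1.15710977e-04] len 0.19132796798661764 0.12909318404345982
tin cap [ 0.55887482 -0.04812615  0.25949125] [ 0.53769846 -0.04432262  0.03621547]
```

Emit:
servo_tool --pt "20 -0.002 0 0.02 0 0 0" --pt "20 0 0 0.02 0 0 0" --pt "20 0 0 0.02 0 0 0" --pt "20 0 0 0.02 0 0 0" --pt "20 0 0 0.015 0 0 0" --pt "20 0 0 0.005 0 0 0" --pt "20 0 0 0.003 0 0 0" --pt "20 0 0 0 0 0 0"

```text
time_s: 9.2
ee_pos: [0.5604, -0.05, 0.0998]
eef_rot: [3.141, 0.0, 1.711]
force: [0.3, -0.3, -1.4]
grip_width: 0.0397
grip_force: 19.9
```

Emit:
servo_tool --pt "20 0 0 0.001 0 0 0" --pt "20 0 0 0.001 0 0 0" --pt "20 0 0 0.001 0 0 0" --pt "20 0 0 0.001 0 0 0" --pt "20 0 0 0.001 0 0 0" --pt "20 0 0 0 0 0 0" --pt "20 0 0 0 0 0 0" --pt "20 0 0 0 0 0 0"

```text
time_s: 10.2
ee_pos: [0.5603, -0.05, 0.0945]
eef_rot: [3.141, 0.0, 1.711]
force: [-0.1, 0.2, 0.6]
grip_width: 0.04
grip_force: 20.0
```

Emit:
servo_tool --pt "20 0 0 0.0005 0 0 0" --pt "20 0 0 0.0005 0 0 0" --pt "20 0 0 0 0 0 0" --pt "20 0 0 0 0 0 0" --pt "20 0 0 0 0 0 0" --pt "20 0 0 0 0 0 0" --pt "20 0 0 0 0 0 0" --pt "20 0 0 0 0 0 0"

```text
time_s: 11.2
ee_pos: [0.5606, -0.05, 0.0942]
eef_rot: [3.14, 0.0, 1.711]
force: [-0.1, 0.0, 8.3]
grip_width: 0.0398
grip_force: 20.0
```

Contact is clear at 8 N. Releasing, then up.

Emit:
servo_tool --pt "20 0 0 -0.0005 0 0 0" --pt "50 0 0 0 0 0 0" --pt "80 0 0 0 0 0 0" --pt "80 0 0 0 0 0 0" --pt "80 0 0 0 0 0 0" --pt "80 0 0 -0.02 0 0 0" --pt "80 0 0 -0.04 0 0 0" --pt "80 0 0 -0.05 0 0 0"

```text
time_s: 12.2
ee_pos: [0.5597, -0.0499, 0.2045]
eef_rot: [-3.14, -0.001, 1.711]
force: [-0.3, -1.0, 1.0]
grip_width: 0.075
grip_force: 0.0
```

Run:
```python
from h import *
o=ctrl.get_obs();print(o['ee_pos'],o['force'],o['grip_width'])
rows(o['ee_pos'],1.711,[],[((.4145,.3173,.20),8),((.4145,.3173,.057),8)])
```

```text
[ 0.5597106  -0.04990981  0.20453234] [-0.331554   -1.04785497  0.97770228] 0.07501310214950399
[0.048, -0.0116, 0.0006, 0.0]
[0.048, -0.0116, 0.0006, 0.0]
[0.048, -0.0116, 0.0006, 0.0]
[0.048, -0.0116, 0.0006, 0.0]
[0.048, -0.0116, 0.0006, 0.0]
[0.048, -0.0116, 0.0006, 0.0]
[0.048, -0.0116, 0.0006, 0.0]
[0.048, -0.0116, 0.0006, 0.0]
--
[0.0, 0.0, 0.0179, 0.0]
[0.0, 0.0, 0.0179, 0.0]
[0.0, 0.0, 0.0179, 0.0]
[0.0, 0.0, 0.0179, 0.0]
[0.0, 0.0, 0.0179, 0.0]
[0.0, 0.0, 0.0179, 0.0]
[0.0, 0.0, 0.0179, 0.0]
[0.0, 0.0, 0.0179, 0.0]
--
```

Emit:
servo_tool --pt "100 0.048 -0.0115 0 0 0 0" --pt "100 0.048 -0.0115 0 0 0 0" --pt "100 0.048 -0.0115 0 0 0 0" --pt "100 0.048 -0.0115 0 0 0 0" --pt "100 0.048 -0.0115 0 0 0 0" --pt "100 0.048 -0.0115 0 0 0 0" --pt "100 0.048 -0.0115 0 0 0 0" --pt "100 0.048 -0.0115 0 0 0 0"

```text
time_s: 13.2
ee_pos: [0.4147, 0.3189, 0.2041]
eef_rot: [3.141, -0.0, 1.711]
force: [0.1, 0.0, 0.2]
grip_width: 0.094
grip_force: 0.0
```

Emit:
servo_tool --pt "100 0 0 0.01 0 0 0" --pt "100 0 0 0.01 0 0 0" --pt "100 0 0 0 0 0 0" --pt "100 0 0 0 0 0 0" --pt "100 0 0 0 0 0 0" --pt "100 0 0 0 0 0 0" --pt "100 0 0 0 0 0 0" --pt "100 0 0 0 0 0 0"

```text
time_s: 14.2
ee_pos: [0.4155, 0.3175, 0.184]
eef_rot: [3.142, -0.0, 1.711]
force: [0.4, -0.2, -0.8]
grip_width: 0.094
grip_force: 0.0
```

Run:
```python
from h import *
c=snap('wrist','w3');o=ctrl.get_obs();print(o['ee_pos'])
# white cap blob at height > .1
z=c['z_map']; m=(c['pixels'].min(2)>140)&(z>0)
ys,xs=np.nonzero(m); P=np.array([by_depth(c,x,y) for x,y in zip(xs,ys)])
k=(P[:,2]>.1)&(P[:,2]<.125)&(abs(P[:,0]-.4145)<.04)&(abs(P[:,1]-.317)<.04)
print(k.sum(),P[k].mean(0),xs[k].mean(),ys[k].mean())
# yellow+anything above .1 near 3b cell, from top camera
t=snap('top','top1')
```

```text
[0.41552989 0.31745432 0.18395383]
216 [0.41197559 0.31731668 0.11393674] 315.2361111111111 207.26388888888889
```

Emit:
servo_tool --pt "100 0 -0.003 0.01 0 0 0" --pt "100 0 0 0.023 0 0 0" --pt "100 0 0 0.023 0 0 0" --pt "100 0 0 0.023 0 0 0" --pt "100 0 0 0.023 0 0 0" --pt "100 0 0 0.018 0 0 0" --pt "100 0 0 0.007 0 0 0" --pt "100 0 0 0 0 0 0"

```text
time_s: 15.3
ee_pos: [0.4123, 0.3169, 0.0567]
eef_rot: [-3.141, 0.0, 1.711]
force: [0.3, -0.1, 0.2]
grip_width: 0.0942
grip_force: 0.0
```

Emit:
servo_tool --pt "60 0 0 0 0 0 0" --pt "50 0 0 0 0 0 0" --pt "40 0 0 0 0 0 0" --pt "20 0 0 0 0 0 0" --pt "20 0 0 0 0 0 0" --pt "20 0 0 0 0 0 0" --pt "20 0 0 0 0 0 0" --pt "20 0 0 0 0 0 0"

```text
time_s: 16.3
ee_pos: [0.4126, 0.317, 0.0569]
eef_rot: [-3.142, 0.0, 1.711]
force: [0.0, 1.1, -0.5]
grip_width: 0.0397
grip_force: 20.0
```

Run:
```python
from h import *
o=ctrl.get_obs();print(o['ee_pos'],o['grip_width'],o['grip_force'])
p=o['ee_pos']
rows(p,1.711,[],[((p[0],p[1],.205),4),((.4266,-.0045,.205),8),((.4266,-.0045,.205),4)])
t=load('top1')
cv2.imwrite('pics/t1c.png',cv2.resize(t['pixels'][155:260,270:375],None,fx=5,fy=5,interpolation=cv2.INTER_CUBIC)[:,:,::-1])
```

```text
[0.41256804 0.31700478 0.05692427] 0.03969304510849877 19.977483451366425
[0.0, 0.0, -0.037, 0.0]
[0.0, 0.0, -0.037, 0.0]
[0.0, 0.0, -0.037, 0.0]
[0.0, 0.0, -0.037, 0.0]
[-0.04, -0.0039, -0.0, 0.0]
[-0.04, -0.0039, -0.0, 0.0]
[-0.04, -0.0039, -0.0, 0.0]
[-0.04, -0.0039, -0.0, 0.0]
--
[-0.04, -0.0039, -0.0, 0.0]
[-0.04, -0.0039, -0.0, 0.0]
[-0.04, -0.0039, -0.0, 0.0]
[-0.04, -0.0039, -0.0, 0.0]
[0.0, 0.0, -0.0, 0.0]
[0.0, 0.0, -0.0, 0.0]
[0.0, 0.0, -0.0, 0.0]
[0.0, 0.0, -0.0, 0.0]
--
```

View pics/t1c.png

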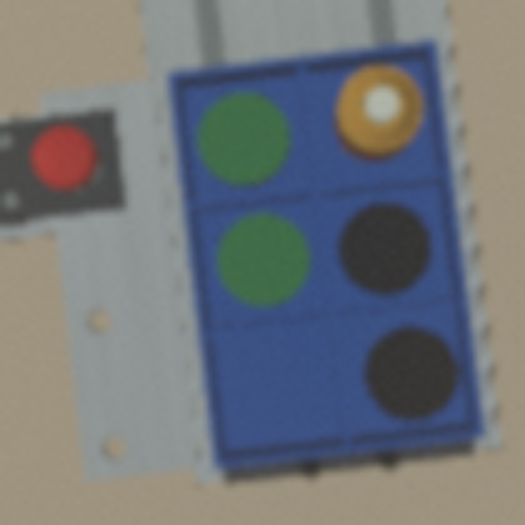

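Tin A stands upright in cell 3b (cap at crop 382,103), and the jars and knob are unmoved. Next I'll carry tin B.

Emit:
servo_tool --pt "20 0 0 -0.015 0 0 0" --pt "20 0 0 -0.043 0 0 0" --pt "20 0 0 -0.045 0 0 0" --pt "20 0 0 -0.045 0 0 0" --pt "20 -0.04 -0.004 0 0 0 0" --pt "20 -0.04 -0.004 0 0 0 0" --pt "20 -0.04 -0.004 0 0 0 0" --pt "20 -0.04 -0.004 0 0 0 0"

```text
time_s: 17.3
ee_pos: [0.4188, 0.1551, 0.2059]
eef_rot: [3.141, -0.0, 1.711]
force: [-0.3, -0.9, -0.3]
grip_width: 0.0395
grip_force: 20.0
```

Emit:
servo_tool --pt "20 -0.04 -0.004 0 0 0 0" --pt "20 -0.04 -0.004 0 0 0 0" --pt "20 -0.04 -0.004 0 0 0 0" --pt "20 -0.04 -0.004 0 0 0 0" --pt "20 0 0 0 0 0 0" --pt "20 0 0 0 0 0 0" --pt "20 0 0 0 0 0 0" --pt "20 0 0 0 0 0 0"

```text
time_s: 18.3
ee_pos: [0.4255, -0.0037, 0.205]
eef_rot: [3.142, -0.0, 1.712]
force: [0.2, 0.0, -0.6]
grip_width: 0.0395
grip_force: 20.0
```

Run:
```python
from h import *
o=ctrl.get_obs();p=o['ee_pos'];print(p,o['force'],o['grip_width'])
rows(p,1.711,[],[((.4266,-.0045,p[2]),1)])
```

```text
[ 0.42549957 -0.00366276  0.20502764] [ 0.24605893  0.01946247 -0.61001621] 0.03945539922014133
[-0.001, 0.001, -0.0, 0.0]
```

Emit:
servo_tool --pt "20 -0.001 0.001 0.02 0 0 0" --pt "20 0 0 0.02 0 0 0" --pt "20 0 0 0.02 0 0 0" --pt "20 0 0 0.02 0 0 0" --pt "20 0 0 0.015 0 0 0" --pt "20 0 0 0.007 0 0 0" --pt "20 0 0 0.004 0 0 0" --pt "20 0 0 0 0 0 0"

```text
time_s: 19.3
ee_pos: [0.4268, -0.0051, 0.0991]
eef_rot: [3.141, 0.0, 1.711]
force: [-0.5, -0.2, -0.9]
grip_width: 0.0398
grip_force: 20.0
```

Emit:
servo_tool --pt "20 0 0 0.001 0 0 0" --pt "20 0 0 0.001 0 0 0" --pt "20 0 0 0.001 0 0 0" --pt "20 0 0 0.001 0 0 0" --pt "20 0 0 0.0005 0 0 0" --pt "20 0 0 0 0 0 0" --pt "20 0 0 0 0 0 0" --pt "20 0 0 0 0 0 0"

```text
time_s: 20.3
ee_pos: [0.4266, -0.0052, 0.0945]
eef_rot: [-3.142, -0.0, 1.711]
force: [-0.2, 0.1, -1.2]
grip_width: 0.0398
grip_force: 20.0
```

Emit:
servo_tool --pt "20 0 0 0.0005 0 0 0" --pt "20 0 0 0.0005 0 0 0" --pt "20 0 0 0 0 0 0" --pt "20 0 0 0 0 0 0" --pt "20 0 0 0 0 0 0" --pt "20 0 0 0 0 0 0" --pt "20 0 0 0 0 0 0" --pt "20 0 0 0 0 0 0"

```text
time_s: 21.3
ee_pos: [0.4269, -0.0052, 0.0938]
eef_rot: [3.141, 0.0, 1.711]
force: [-1.3, 0.7, 5.4]
grip_width: 0.0401
grip_force: 20.0
```

Emit:
servo_tool --pt "20 0 0 -0.0003 0 0 0" --pt "50 0 0 0 0 0 0" --pt "80 0 0 0 0 0 0" --pt "80 0 0 0 0 0 0" --pt "80 0 0 0 0 0 0" --pt "80 0 0 -0.02 0 0 0" --pt "80 0 0 -0.04 0 0 0" --pt "80 0 0 -0.046 0 0 0"

```text
time_s: 22.3
ee_pos: [0.4262, -0.0051, 0.2007]
eef_rot: [-3.14, -0.0, 1.711]
force: [0.7, -0.4, 0.3]
grip_width: 0.0751
grip_force: 0.0
```

Run:
```python
from h import *
o=ctrl.get_obs();p=o['ee_pos'];print(p)
rows(p,1.711,[],[((.5357,.098,.2),5),((.5357,.098,.14),3)])
```

```text
[ 0.42624146 -0.00511951  0.2006573 ]
[0.0174, 0.0246, 0.0001, 0.0]
[0.0174, 0.0246, 0.0001, 0.0]
[0.0174, 0.0246, 0.0001, 0.0]
[0.0174, 0.0246, 0.0001, 0.0]
[0.0174, 0.0246, 0.0001, 0.0]
[0.0, 0.0, 0.02, 0.0]
[0.0, 0.0, 0.02, 0.0]
[0.0, 0.0, 0.02, 0.0]
--
```

Emit:
servo_tool --pt "80 0.0175 0.0245 0 0 0 0" --pt "80 0.0175 0.0245 0 0 0 0" --pt "80 0.0175 0.0245 0 0 0 0" --pt "80 0.0175 0.0245 0 0 0 0" --pt "80 0.0175 0.0245 0 0 0 0" --pt "80 0 0 0 0 0 0" --pt "80 0 0 0 0 0 0" --pt "80 0 0 0 0 0 0"

```text
time_s: 23.3
ee_pos: [0.5354, 0.098, 0.1999]
eef_rot: [3.141, 0.0, 1.71]
force: [0.1, -0.3, -0.1]
grip_width: 0.0753
grip_force: 0.0
```

Run:
```python
from h import *
c=snap('wrist','w4');t=snap('top','top2');o=ctrl.get_obs();print(o['ee_pos'])
for n,c in(('w',c),('t',t)):
    I=c['pixels'].astype(int);m=(I[:,:,0]>110)&(I[:,:,1]<70)&(I[:,:,2]<70)
    ys,xs=np.nonzero(m);P=np.array([by_depth(c,x,y) for x,y in zip(xs,ys)])
    k=(abs(P[:,2]-.111)<.006)&(np.hypot(P[:,0]-.5357,P[:,1]-.098)<.03)
    Q=P[k]; print(n,k.sum(),Q.min(0),Q.max(0),(Q.min(0)+Q.max(0))/2,xs[k].mean(),ys[k].mean())
```

```text
[0.53551867 0.09811111 0.20002448]
w 820 [0.52136321 0.08373434 0.10596641] [0.55020957 0.11316793 0.1128363 ] [0.53578639 0.09845113 0.10940136] 319.90365853658534 200.2012195121951Traceback (most recent call last):
  File "<stdin>", line 7, in <module>
    return umr_minimum(a, axis, None, out, keepdims, initial, where)
ValueError: zero-size array to reduction operation minimum which has no identity
```

View pics/w4.png

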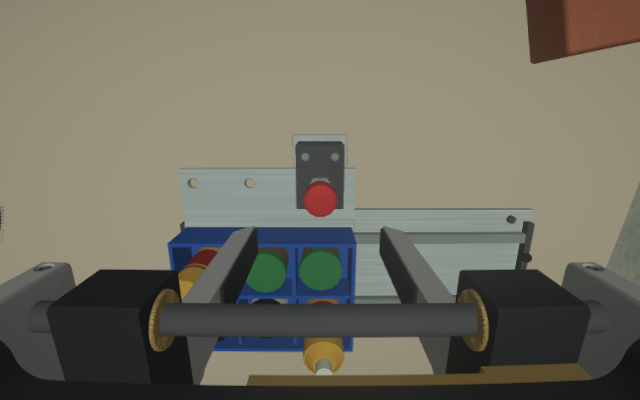

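The wrist view puts the knob top at (320,200), centred on the fingers. Both tins stand in their cells. Descending to the knob.

Emit:
servo_tool --pt "80 0 0 0.02 0 0 0" --pt "80 0 0 0.025 0 0 0" --pt "80 0 0 0.025 0 0 0" --pt "80 0 0 0.025 0 0 0" --pt "80 0 0 0.017 0 0 0" --pt "80 0 0 0.008 0 0 0" --pt "80 0 0 0 0 0 0" --pt "80 0 0 0 0 0 0"

```text
time_s: 24.4
ee_pos: [0.5362, 0.0986, 0.0806]
eef_rot: [3.14, 0.0, 1.711]
force: [0.0, 0.6, 0.6]
grip_width: 0.0752
grip_force: 0.0
```

Emit:
servo_tool --pt "60 0 0 0 0 0 0" --pt "45 0 0 0 0 0 0" --pt "35 0 0 0 0 0 0" --pt "20 0 0 0 0 0 0" --pt "10 0 0 0 0 0 0" --pt "10 0 0 0 0 0 0" --pt "10 0 0 0 0 0 0" --pt "10 0 0 0 0 0 0" --force 50

```text
time_s: 25.4
ee_pos: [0.5367, 0.0987, 0.0798]
eef_rot: [3.139, -0.0, 1.711]
force: [8.4, 1.3, -6.0]
grip_width: 0.0288
grip_force: 50.0
```

Emit:
servo_tool --pt "10 0 0.0005 0 0 0 0" --pt "10 0 0 -0.002 0 0 0" --pt "10 0 0 -0.002 0 0 0" --pt "10 0 0 -0.002 0 0 0" --pt "10 0 0 -0.002 0 0 0" --pt "10 0 0 0 0 0 0" --pt "10 0 0 0 0 0 0" --pt "10 0 0 0 0 0 0" --force 60

```text
time_s: 26.4
ee_pos: [0.5367, 0.0987, 0.0872]
eef_rot: [3.141, -0.0, 1.711]
force: [8.7, 2.2, -10.5]
grip_width: 0.0292
grip_force: 60.0
```

Emit:
servo_tool --pt "10 0 0.001 -0.002 0 0 0" --pt "10 0 0 -0.002 0 0 0" --pt "10 0 0 -0.002 0 0 0" --pt "10 0 0 -0.001 0 0 0" --pt "10 0 0 0 0 0 0" --pt "10 0 0 0 0 0 0" --pt "10 0 0 0 0 0 0" --pt "10 0 0 0 0 0 0"

```text
time_s: 27.4
ee_pos: [0.5368, 0.0987, 0.0945]
eef_rot: [-3.14, 0.0, 1.711]
force: [-3.2, -0.9, -14.5]
grip_width: 0.0286
grip_force: 60.0
```

Side load is gone and the spring reads 14.5 N at about 14.7 mm. I'll make small further steps to reach the stop.

Emit:
servo_tool --pt "10 0 0 -0.001 0 0 0" --pt "10 0 0 -0.0005 0 0 0" --pt "10 0 0 -0.0005 0 0 0" --pt "10 0 0 0 0 0 0" --pt "10 0 0 0 0 0 0" --pt "10 0 0 0 0 0 0" --pt "10 0 0 0 0 0 0" --pt "10 0 0 0 0 0 0"

```text
time_s: 28.4
ee_pos: [0.5368, 0.0987, 0.096]
eef_rot: [-3.14, -0.0, 1.711]
force: [-2.5, -1.3, -26.3]
grip_width: 0.0292
grip_force: 60.0
```

Emit:
servo_tool --pt "10 0 0 0 0 0 0" --pt "10 0 0 0 0 0 0" --pt "10 0 0 0 0 0 0" --pt "10 0 0 0 0 0 0" --pt "10 0 0 0 0 0 0" --pt "10 0 0 0 0 0 0" --pt "10 0 0 0 0 0 0" --pt "10 0 0 0 0 0 0"

```text
time_s: 29.4
ee_pos: [0.5368, 0.0987, 0.096]
eef_rot: [-3.14, -0.0, 1.711]
force: [-1.3, -1.0, -26.2]
grip_width: 0.0288
grip_force: 60.0
```

Run:
```python
from h import *
c=snap('wrist','w5');s=snap('scene','scene5')
I=c['pixels'].astype(int);m=(I[:,:,0]>110)&(I[:,:,1]<70)&(I[:,:,2]<70)
ys,xs=np.nonzero(m);P=np.array([by_depth(c,x,y) for x,y in zip(xs,ys)])
k=(np.hypot(P[:,0]-.5365,P[:,1]-.0985)<.012)&(P[:,2]>.09);print(k.sum(),np.percentile(P[k][:,2],[5,25,50,75,95]))
a=cv2.resize(s['pixels'][130:240,260:460],(800,440),interpolation=cv2.INTER_CUBIC)
cv2.imwrite('pics/s5c.png',a[:,:,::-1])
```

```text
1523 [0.12604265 0.12658948 0.12699383 0.12736661 0.12790752]
```

View pics/s5c.png

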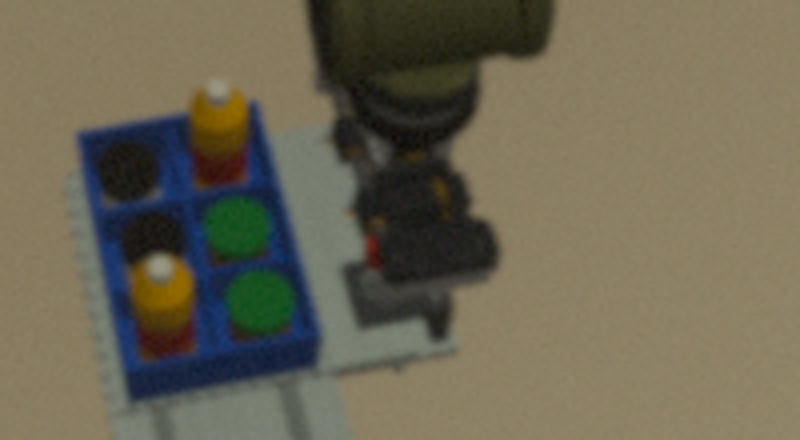

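The knob top is now at 127 mm, 16 mm above its seated 111 mm, so it is at its stop and the grip is steady. Both tins stand upright in 1a (218,130) and 3b (162,300), and the tray is at home.

```bash
python3 -c "
from station import ctrl
print(ctrl.hand_in())"
```

```text
the job is handed in; nothing more can be done
None
```

Both tins stand upright in cells 1a and 3b, the arm is holding the knob up against its stop (about 16 mm of travel) with the tray still at home, and the job is handed in.

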